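# Wipe-test a curved touch strip

## Robot

A 7-joint arm with a two-finger parallel gripper is mounted at the origin on the work surface. World frame = base frame: x ahead of the robot, y to its left, z up, the work surface at z = 0. Lengths are in m, angles in rad, forces in N, time in s.
With the tool pointing down it reaches from about 0.4 to 0.85 m from the base axis. Payload 4.4 kg.
Tool frame: the origin (TCP) lies at the centre of the arm's flange, where the gripper is bolted on; the fingertips stand 199 mm ahead of it and the grasp point (between the pads) lies 180 mm ahead of it; z points along the fingers, y is the direction in which the jaws open and shut (so a half turn about z gives the same grasp; the last joint's range is limited). The gripper opens to 94 mm and grips with 3 to 60 N. Pads are 16 mm wide; open, the fingers measure 119 mm over their backs; the gripper's body (75 mm by 177 mm) begins 78 mm behind the grasp point.
Start: joints at [-1.253, 0.628, 0.038, 1.517, -0.027, 0.996, -0.02], TCP at [0.243, 0.603, 0.405] pointing down, gripper open.
Joint ranges: [-3.06, 3.06], [-0.37, 2.12], [-1.25, 1.32], [0.18, 2.47], [-1.1, 4.24], [0.23, 1.98], [-2.94, 2.94]. Speed limits (rad/s): [2.57, 2.57, 3.14, 3.14, 3.14, 3.14, 3.14].

## Interface

Orientations are given as a unit quaternion [w, x, y, z].
In Python, from plant import r gives the robot as it stands.
- The arm moves only by the shell command python3 -m crank 'ROWS' [FORCE]. ROWS is JSON, a list that holds one entry, the list of rows, each a list of 7 numbers: the shift along the tool's x, y, z in units of 30 mm (1.0 is 30 mm), then the turn, a rotation vector about the tool's x, y, z in units of 5 degrees (1.0 is 5 degrees), then the opening in per cent of the stroke, from 0 (shut) to 100 (fully open). A call has 1 to 8 rows; each row is the pose to reach, as a shift and turn from the pose measured when the call began, along the tool's axes at that moment; what a row does not reach only later rows make up. A row lasts 1/12 s, in which the tool goes at most 41.7 mm and 7.16 degrees, less where a joint would pass 70% of its speed; a pose out of reach is approached as far as the arm can. A call with a gripper value outside its range is refused whole. The fingers move at their own pace and stop on an object; FORCE is the grip in N (left out, the last holds). Time passes only in rows, so rows that repeat a pose let the fingers close. It gives the time, the measured TCP pose, the force and the opening at its end, in the units of the state.
- r.observe(): the state, without advancing time (a new reading comes with each control period).
- r.grab_frame(name): name is "side" or "top"; returns a dict with "pixels" (420x560x3 uint8, red, green, blue), "mtx" (3x3 intrinsics, pixels), "extrinsics" (4x4, takes a point from camera to world coordinates). Camera axes: x right, y down, z forward; pixel columns grow to the right and rows downward; lengths in m; the calibration is good to about 2 mm. A picture is of the moment at which its call begins. There is no depth.
- r.sign_off(): hands the job in, once; it reports no verdict.
Trained networks look in a picture, given as the dict that the camera call returned (one of the last four; its "shot" number tells which), for a name from the list of things; names that differ only in an ending like _2 or _b are one class to them, and where a whole thing is asked for, a point or a joint stands for the part that bears it (a point fixed in the world has none). Each returns a list of dicts, best first, with "confidence" (0 to 1); they miss things now and then, are a little off and sometimes report something else, mostly with a low value. They report only what shows in the picture. A call takes as long as a camera call.
- r.cut_out(picture, label): "pixels" (420x560 bool, what is visible of it) and "location" ([column, row] in pixels, amid what is visible of it).
- r.pinpoint(picture, label): "location" ([column, row] in pixels: a listed point, or the origin of a listed thing).
The state is a dict: "t": time; "joints": joint angles; "joint_velocities": joint speeds; "joint_torque": joint torques, N m; "ee_pos": TCP position; "ee_rot": TCP orientation; "contact_force": force on the tool from outside, world axes, zero at the start; "wrist_torque": the same for the moment, N m; "grip_width": finger opening in m.
Only numpy, scipy, OpenCV 4.12 (cv2) and the standard library are available. Lean on these libraries where they do the work, as an engineer would, in place of code of your own. Each camera call takes 0.05 s, during which the arm holds its last target. There are 200 camera calls.

## Task

Test the curved touch strip, the five copper pads on the sprung green board: with the gripper closed, run the fingertips lightly along it over every pad in one unbroken stroke, from the end with the round steel block to the end with the square one, coming down on the first pad, staying in touch all the way to the last pad, and only there lifting off. Do not lean on the board hard, and leave the two blocks and everything else on the deck and bench where they are: nothing is picked up.

Things in the scene. Friction and masses are not known exactly. Their poses are not given: they have to be found in the camera images.
- rig: fixed black plastic deck, 140 x 300 x 30 mm, bolted to the bench; the sprung green board floats above it and four loose small parts lie on it. Origin at table height directly under the centre of the middle pad; the deck spans x -90 to +50 mm and y -150 to +150 mm. z up; the five pads lie on an arc of radius 120 mm whose centre is at x = -120 mm, so the strip bulges towards +x of this frame
- panel (a joint): how far the green board is pressed down, 0 (up, at rest) to 0.010 m (hard stop). It is sprung and moves straight down as a whole wherever it is touched: it begins to move at about 1 N and reaches the stop at about 5 N; 3 to 5 mm down is a good light touch, and it rises by itself when let go. Pushing on against the stop with more than 15 N overloads it
- pad1: copper pad of the touch strip, flat, 34 mm along the strip, 24 mm across; origin at the centre of its top face, x across the strip (away from the arc's centre), y along the strip. Top face 55 mm above the table when not pressed. End pad on the -y side of the deck. Pads 1 to 5 follow each other along the arc.
- pad2: copper pad of the touch strip, flat, 34 mm along the strip, 24 mm across; origin at the centre of its top face, x across the strip (away from the arc's centre), y along the strip. Top face 55 mm above the table when not pressed.
- pad3: copper pad of the touch strip, flat, 34 mm along the strip, 24 mm across; origin at the centre of its top face, x across the strip (away from the arc's centre), y along the strip. Top face 55 mm above the table when not pressed. Middle pad. Neighbouring pads' centres are 37.5 mm apart; in the 0 to 8 mm gaps the green board lies 0.6 mm lower.
- pad4: copper pad of the touch strip, flat, 34 mm along the strip, 24 mm across; origin at the centre of its top face, x across the strip (away from the arc's centre), y along the strip. Top face 55 mm above the table when not pressed.
- pad5: copper pad of the touch strip, flat, 34 mm along the strip, 24 mm across; origin at the centre of its top face, x across the strip (away from the arc's centre), y along the strip. Top face 55 mm above the table when not pressed. End pad on the +y side of the deck.
- round_block: loose round steel block, diameter 24 mm, 22 mm high, upright on the deck about 55 mm from the centre of one end pad, beyond that end of the strip: it marks the end where the stroke starts. Its top is 52 mm above the table, 3 mm below the pads. Origin at the centre of its underside
- square_block: loose square steel block, 24 x 24 mm, 22 mm high, on the deck about 55 mm from the centre of the other end pad: it marks the end where the stroke finishes. Origin at the centre of its underside
- heatsink: bystander: small finned aluminium heat sink, 22 x 30 x 18 mm, loose on the deck inside the strip's curve. Origin at its underside
- standoff: bystander: brass hexagonal standoff, 16 mm wide, 20 mm high, loose on the deck outside the curve. Origin at its underside
- screwdriver: bystander: black-handled screwdriver lying on the bench, on the robot's left
- spool: bystander: metal wire spool, diameter 60 mm, 45 mm high, standing on the bench, on the robot's right. Origin at its underside
- jar: bystander: jar of small parts, diameter 56 mm, 60 mm high, on the robot's left. Origin at its underside
- fan: bystander: small black desk fan, 145 mm high, on the robot's right. Origin at its underside

How it is judged:
By the outcome, as a careful person would: the job done as asked, in the order asked, and still so for the second after the job is handed in, with the robot touching nothing.
It also fails if it takes over 37 s, if anything falls off the work surface, if the arm or the gripper's body presses on something with over 40 N, if the wrist force passes 120 N, or if a joint passes its speed limit or range.

## Working session

There is one attempt and no reset: what is moved stays moved. The work goes in short steps, Python scripts to look and compute and a shell command to move; the robot and the scene stay as the last step left them, time stands still between calls to the robot, and variables do not carry over. Pictures are saved under pics/ and viewed, about 8 in all and at most 12, crops included, and the job is handed in when it is done.

```bash
mkdir -p pics
cat > h.py <<'E'
import numpy as np, cv2
from plant import r
def ray(f,px,z):
    K=np.array(f["mtx"]);T=np.array(f["extrinsics"])
    d=T[:3,:3]@np.linalg.solve(K,[px[0],px[1],1]);o=T[:3,3]
    return o+d*(z-o[2])/d[2]
E
python3 - <<'E'
from h import *
s=r.observe();print({k:np.round(v,3).tolist() for k,v in s.items()})
for n in("top","side"):
    f=r.grab_frame(n);cv2.imwrite(f"pics/{n}0.png",f["pixels"][:,:,::-1].copy())
    for l,z in [("pad1",.055),("pad2",.055),("pad3",.055),("pad4",.055),("pad5",.055),("round_block",.03),("square_block",.03),("heatsink",.03),("standoff",.03),("rig",0),("fan",0),("jar",0),("spool",0)]:
        for d in r.pinpoint(f,l)[:6 if l[:3]=="pad" else 2]:
            print(n,l,round(d["confidence"],2),np.round(d["location"],1),np.round(ray(f,d["location"],z)[:2],4))
E
```

```text
{'t': 0.0, 'joints': [-1.253, 0.629, 0.038, 1.518, -0.027, 0.996, -0.02], 'joint_velocities': [0.002, 0.0, -0.001, 0.001, -0.001, 0.0, 0.0], 'joint_torque': [0.001, -54.973, 1.144, -18.663, -0.052, 0.024, 0.0], 'ee_pos': [0.243, 0.602, 0.404], 'ee_rot': [-0.0, 0.191, 0.982, -0.001], 'contact_force': [1.043, -0.265, 0.346], 'wrist_torque': [0.015, 0.01, -0.031], 'grip_width': 0.094}
top pad1 0.6 [304.9 191.1] [ 0.5571 -0.079 ]
top pad1 0.56 [317.1 197.4] [ 0.54   -0.1121]
top pad1 0.55 [277.9 188. ] [ 0.5653 -0.0056]
top pad1 0.49 [263.7 192.1] [0.5539 0.033 ]
top pad1 0.42 [288.5 186.5] [ 0.5695 -0.0344]
top pad2 0.6 [304.9 191.1] [ 0.5571 -0.079 ]
top pad2 0.56 [317.1 197.4] [ 0.54   -0.1121]
top pad2 0.55 [277.9 188. ] [ 0.5653 -0.0056]
top pad2 0.49 [263.7 192.1] [0.5539 0.033 ]
top pad2 0.42 [288.5 186.5] [ 0.5695 -0.0344]
top pad3 0.6 [304.9 191.1] [ 0.5571 -0.079 ]
top pad3 0.56 [317.1 197.4] [ 0.54   -0.1121]
top pad3 0.55 [277.9 188. ] [ 0.5653 -0.0056]
top pad3 0.49 [263.7 192.1] [0.5539 0.033 ]
top pad3 0.42 [288.5 186.5] [ 0.5695 -0.0344]
top pad4 0.6 [304.9 191.1] [ 0.557
[... 1901 characters left out ...]
6 [283.3 204.1] [0.5528 0.0294]
side pad5 0.56 [299.4 242.4] [ 0.5372 -0.1163]
side pad5 0.55 [298.7 221. ] [ 0.5674 -0.0468]
side pad5 0.48 [302.7 229.9] [ 0.5641 -0.0805]
side pad5 0.48 [290.1 211.5] [ 0.5594 -0.0046]
side pad5 0.46 [283.3 204.1] [0.5528 0.0294]
side round_block 0.46 [273.6 201.3] [0.5393 0.0717]
side square_block 0.59 [296.8 258.9] [ 0.5159 -0.1477]
side heatsink 0.42 [273.2 227.9] [ 0.4984 -0.0231]
side standoff 0.49 [295.7 194.1] [0.6136 0.0725]
side rig 0.62 [296.6 232.6] [ 0.564  -0.0443]
side fan 0.75 [324.8 391.4] [ 0.4324 -0.483 ]
side jar 0.85 [268.6 131.1] [0.6658 0.4213]
side spool 0.73 [385.1 352.5] [ 0.6072 -0.459 ]
side spool 0.6 [269.7 132.6] [0.6663 0.4118]
```

Run:
```python
from h import *
a=cv2.imread("pics/top0.png")[150:240,215:355];b=cv2.imread("pics/side0.png")[170:290,235:345]
a=cv2.resize(a,None,fx=3.3,fy=3.3,interpolation=2);b=cv2.resize(b,None,fx=3.2,fy=3.2,interpolation=2)
c=np.zeros((390,820,3),np.uint8);c[:a.shape[0],:a.shape[1]]=a;c[:b.shape[0],464:464+b.shape[1]]=b[:, :356]
cv2.imwrite("pics/c0.png",c[:,:800])
# fit
from scipy.optimize import minimize,least_squares
ph=(np.arange(5)-2)*2*np.arcsin(37.5/240)
P=np.c_[-.12+.12*np.cos(ph),.12*np.sin(ph)]
def tf(p): c,s=np.cos(p[2]),np.sin(p[2]);return P@np.array([[c,s],[-s,c]])+p[:2]
M={"top":[(.5571,-.079),(.54,-.1121),(.5653,-.0056),(.5539,.033),(.5695,-.0344)],"side":[(.5372,-.1163),(.5674,-.0468),(.5641,-.0805),(.5594,-.0046),(.5528,.0294)]}
for k in M:
    m=np.array(sorted(M[k],key=lambda q:q[1]))
    q=least_squares(lambda p:(tf(p)-m).ravel(),[.57,-.04,0]);print(k,q.x,np.round(q.fun.reshape(5,2),4).tolist())
for n in("top","side"):
    f=r.grab_frame(n)
    for l in("pad3","panel","rig"):
        for d in r.cut_out(f,l)[:6]:
            m=d["pixels"];ys,xs=np.nonzero(m);px=(xs.mean(),ys.mean())
            print(n,l,round(d["confidence"],2),m.sum(),np.round(px,1),np.round(ray(f,px,.055)[:2],4),np.median(f["pixels"][m],0))
```

```text
top [ 0.56859953 -0.04069436 -0.09364179] [[-0.0008, 0.0034], [0.0022, 0.002], [-0.0009, -0.0063], [0.0009, 0.0023], [-0.0015, -0.0014]]
side [ 0.56764142 -0.04456808 -0.07038808] [[0.0027, 0.0031], [-0.0049, -0.0006], [0.0002, 0.0022], [0.005, -0.0026], [-0.003, -0.0021]]
top pad3 0.6 69 [289.9 188.2] [ 0.5648 -0.0384] [192. 145.  88.]
top pad3 0.54 114 [276.4 188.4] [ 0.5642 -0.0014] [190. 147.  89.]
top pad3 0.49 102 [315.1 199.4] [ 0.5345 -0.1066] [190.  145.   88.5]
top pad3 0.49 109 [263.6 193.4] [0.5504 0.0331] [193. 147.  89.]
top panel 0.62 901 [290.4 191.9] [ 0.5549 -0.0396] [164. 143.  89.]
top rig 0.61 5204 [289.5 196.1] [ 0.5431 -0.0373] [84. 75. 65.]
side pad3 0.6 74 [300.2 230.5] [ 0.5567 -0.0796] [215. 132.  82.]
side pad3 0.57 48 [283.1 204. ] [0.5524 0.0301] [216. 132.  81.]
side pad3 0.47 98 [297.3 241.7] [ 0.5331 -0.1118] [214. 132.  82.]
side pad3 0.47 67 [298.  220.1] [ 0.5669 -0.043 ] [215. 132.  81.]
side panel 0.91 717 [294.6 222.3] [ 0.5547 -0.0467] [186. 133.  84.]
side rig 0.71 4108 [292.8 234.5] [ 0.5318 -0.0844] [38.  35.5 36. ]
```

View pics/c0.png

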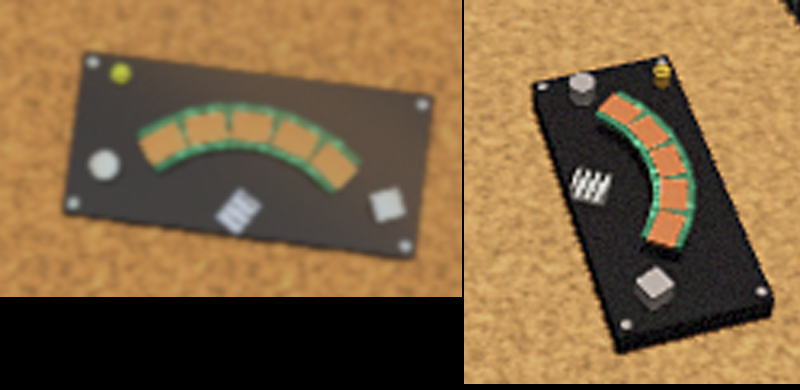

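```bash
cat > fit.py <<'E'
from h import *
from scipy.optimize import minimize
def soft(f,ref):
    m=r.cut_out(f,"panel")[0]["pixels"].astype(np.uint8)
    m=cv2.dilate(m,np.ones((5,5)));I=f["pixels"].astype(float)
    return np.clip((I[:,:,0]-I[:,:,1]-10)/(ref-10),0,1)*m
dphi=2*np.arcsin(37.5/240)
def polys(p):
    out=[]
    for k in range(-2,3):
        a=k*dphi+np.linspace(-1,1,9)*17/120
        R=np.r_[np.full(9,.132),np.full(9,.108)];A=np.r_[a,a[::-1]]
        x=-.12+R*np.cos(A);y=R*np.sin(A);c,s=np.cos(p[2]),np.sin(p[2])
        out.append(np.c_[p[0]+c*x-s*y,p[1]+s*x+c*y,np.full(18,.055)])
    return out
def render(f,p,S=8):
    K=np.array(f["mtx"]);W=np.linalg.inv(np.array(f["extrinsics"]))
    x0,y0,w,h=230,165,110,100;im=np.zeros((h*S,w*S),np.uint8)
    for q in polys(p):
        u=(W[:3,:3]@q.T+W[:3,3:]);u=K@u;u=(u[:2]/u[2]).T
        cv2.fillPoly(im,[np.round(((u-[x0,y0]+.5)*S-.5)*16).astype(int)],255,shift=4)
    o=np.zeros((420,560));o[y0:y0+h,x0:x0+w]=cv2.GaussianBlur(cv2.resize(im,(w,h),interpolation=cv2.INTER_AREA)/255.,(0,0),.6);return o
E
python3 - <<'E'
from fit import *
F=[r.grab_frame("top"),r.grab_frame("side")];T=[soft(F[0],45),soft(F[1],82)]
def cost(p,ix): 
    p=np.array([p[0],p[1],p[2]*10]);return sum(((render(F[i],p)-T[i])**2).sum() for i in ix)
for ix in([0],[1],[0,1]):
    s0=np.array([.5680,-.042,-.008])
    q=minimize(cost,s0,args=(ix,),method="Nelder-Mead",options=dict(initial_simplex=s0+np.vstack([np.zeros(3),np.diag([.006,.006,.006])]),xatol=1e-5,fatol=.01))
    print(ix,np.round(q.x*[1,1,10],4),round(q.fun,1),[round(t.sum()) for t in T])
# blocks and deck as check
E
```

```text
[0] [ 0.5654 -0.0405 -0.1178] 57.5 [425, 367]
[1] [ 0.5673 -0.0423 -0.1249] 19.8 [425, 367]
[0, 1] [ 0.5666 -0.0415 -0.1165] 92.6 [425, 367]
```

```bash
cat > go.py <<'E'
import sys
from h import *
from scipy.spatial.transform import Rotation as Ro
X0,Y0,YAW=.5665,-.0415,-.119
D=2*np.arcsin(37.5/240)
def pose(u,z,off=0):  # u = pad number (float)
    a=(u-3)*D+YAW; cx=X0-.12*np.cos(YAW); cy=Y0-.12*np.sin(YAW)
    p=np.array([cx+.12*np.cos(a),cy+.12*np.sin(a),z])
    # tool y along azimuth a+90deg, tool z down, x = y cross z
    y=np.array([-np.sin(a),np.cos(a),0]);zz=np.array([0,0,-1.]);x=np.cross(y,zz)
    return p,Ro.from_matrix(np.c_[x,y,zz])
def rows(targets):
    s=r.observe();q=s["ee_rot"];R=Ro.from_quat([q[1],q[2],q[3],q[0]]);p0=np.array(s["ee_pos"])
    print("t",round(s["t"],2),"pos",np.round(p0,4),"F",np.round(s["contact_force"],2),"w",round(s["grip_width"],4),"j",np.round(s["joints"],2))
    for u,z in targets:
        p,Rt=pose(u,z)
        d=R.inv().apply(p-p0)/.03;w=np.degrees((R.inv()*Rt).as_rotvec())/5
        print("[%s,0],"%",".join("%.2f"%v for v in np.r_[d,w]))
if __name__=="__main__":
    rows([tuple(map(float,a.split(","))) for a in sys.argv[1:]])
E
python3 go.py 5,.34 5,.30
```

```text
t 2.0 pos [0.2434 0.6027 0.4047] F [ 0.05 -0.16 -0.02] w 0.0937 j [-1.25  0.63  0.04  1.52 -0.03  1.   -0.02]
[-16.68,-13.81,2.16,0.00,-0.00,-10.23,0],
[-16.68,-13.81,3.49,0.00,-0.00,-10.23,0],
```

```bash
python3 -m crank '[[[-16.7,-13.8,2,0,0,-10.2,0],[-16.7,-13.8,2,0,0,-10.2,0],[-16.7,-13.8,2,0,0,-10.2,0],[-16.7,-13.8,2,0,0,-10.2,0],[-16.7,-13.8,2,0,0,-10.2,0],[-16.7,-13.8,2,0,0,-10.2,0],[-16.7,-13.8,2,0,0,-10.2,0],[-16.7,-13.8,2,0,0,-10.2,0]]]' 10; python3 go.py 5,.34
```

```text
t: 2.67
ee_pos: [0.4022, 0.309, 0.3741]
ee_rot: [0.0, -0.253, 0.967, 0.0]
contact_force: [0.3, 0.3, -0.6]
grip_width: 0.0442
t 2.67 pos [0.4022 0.309  0.3741] F [ 0.33  0.35 -0.61] w 0.0442 j [-0.56  0.47 -0.21  1.94  0.14  0.74  1.23]
[0.18,-10.52,1.13,0.00,0.01,0.04,0],
```

```bash
python3 -m crank '[[[0.18,-10.5,1.1,0,0,0,0],[0.18,-10.5,1.1,0,0,0,0],[0.18,-10.5,1.1,0,0,0,0],[0.18,-10.5,1.1,0,0,0,0],[0.18,-10.5,1.1,0,0,0,0],[0.18,-10.5,1.1,0,0,0,0],[0.18,-10.5,1.1,0,0,0,0],[0.18,-10.5,1.1,0,0,0,0]]]'; python3 go.py 5,.29
```

```text
t: 3.33
ee_pos: [0.5533, 0.027, 0.3407]
ee_rot: [0.0, -0.251, 0.968, -0.001]
contact_force: [1.5, 0.5, 0.7]
grip_width: 0.0004
t 3.33 pos [0.5533 0.027  0.3407] F [1.46 0.46 0.68] w 0.0004 j [ 0.03  0.58 -0.2   1.85  0.17  0.73  1.82]
[-0.03,0.14,1.69,-0.02,0.01,-0.01,0],
```

```bash
python3 -m crank '[[[-0.03,0.14,0.8,0,0,0,0],[-0.03,0.14,1.7,0,0,0,0],[-0.03,0.14,2.53,0,0,0,0],[-0.03,0.14,2.53,0,0,0,0],[-0.03,0.14,2.53,0,0,0,0]]]'; python3 go.py 5,.254
python3 - <<'E'
from h import *
o=[]
for n,(y,x) in {"top":(150,225),"side":(150,230)}.items():
    f=r.grab_frame(n);o.append(cv2.resize(f["pixels"][y:y+110,x:x+110,::-1],(400,400),interpolation=2))
cv2.imwrite("pics/c1.png",np.hstack(o))
E
```

```text
t: 3.75
ee_pos: [0.5518, 0.031, 0.2642]
ee_rot: [-0.001, -0.251, 0.968, -0.001]
contact_force: [-0.2, -0.2, 0.1]
grip_width: 0.0003
t 3.75 pos [0.5518 0.031  0.2642] F [-0.19 -0.17  0.07] w 0.0003 j [ 0.    0.69 -0.17  1.91  0.21  0.56  1.77]
[-0.01,-0.00,0.34,-0.01,-0.02,-0.01,0],
```

View pics/c1.png

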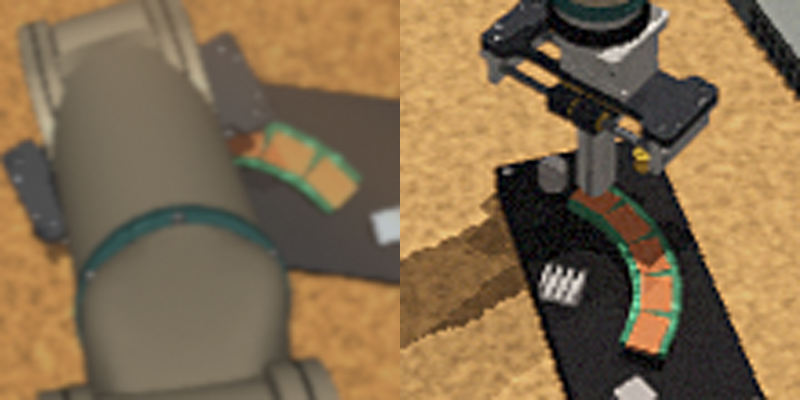

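```bash
python3 - <<'E'
from h import *
f=r.grab_frame("side");K=np.array(f["mtx"]);W=np.linalg.inv(np.array(f["extrinsics"]))
s=r.observe();u=K@(W@np.r_[s["ee_pos"][:2],s["ee_pos"][2]-.199,1])[:3];u=u[:2]/u[2];print(u,(u-[230,150])*400/110+400*np.array([1,0]))
E
python3 -m crank '[[[0,0,0.15,0,0,0,0],[0,0,0.25,0,0,0,0],[0,0,0.35,0,0,0,0],[0,0,0.42,0,0,0,0],[0,0,0.45,0,0,0,0],[0,0,0.45,0,0,0,0]]]'; python3 go.py 4.8,.250 4.6,.25 4.4,.25 4.2,.25 4,.25 3.8,.25
```

```text
[283.11476275 200.82713923] [593.1445918  184.82596085]
t: 4.4
ee_pos: [0.553, 0.0313, 0.2529]
ee_rot: [0.002, -0.251, 0.968, -0.001]
contact_force: [0.7, 1.1, 2.1]
grip_width: 0.0004
t 4.4 pos [0.553  0.0313 0.2529] F [0.7  1.09 2.14] w 0.0004 j [-0.    0.71 -0.16  1.91  0.21  0.53  1.77]
[0.03,-0.24,0.10,-0.04,0.04,0.71,0],
[0.06,-0.49,0.10,-0.03,0.04,1.43,0],
[0.10,-0.74,0.10,-0.03,0.04,2.15,0],
[0.15,-0.98,0.10,-0.03,0.04,2.87,0],
[0.22,-1.22,0.10,-0.03,0.04,3.59,0],
[0.31,-1.46,0.10,-0.03,0.04,4.31,0],
```

```bash
python3 -m crank '[[[0,0,0.08,0,0,0,0],[0,0,0.08,0,0,0,0],[0,0,0.08,0,0,0,0]]]';  python3 -m crank '[[[0,0,0,0,0,0,0]]]'; python3 -m crank '[[[0,0,0,0,0,0,0]]]'; python3 go.py 4.8,.250 4.6,.25 4.4,.25 4.2,.25 4,.25 3.8,.25
```

```text
t: 4.65
ee_pos: [0.5531, 0.0314, 0.2505]
ee_rot: [0.002, -0.251, 0.968, -0.001]
contact_force: [0.2, 1.0, 2.7]
grip_width: 0.0005
t: 4.73
ee_pos: [0.553, 0.0313, 0.2506]
ee_rot: [0.002, -0.251, 0.968, -0.001]
contact_force: [-1.0, -1.1, 3.1]
grip_width: 0.0007
t: 4.82
ee_pos: [0.5531, 0.0313, 0.2507]
ee_rot: [0.002, -0.251, 0.968, -0.001]
contact_force: [-0.6, 0.0, 2.4]
grip_width: 0.0004
t 4.82 pos [0.5531 0.0313 0.2507] F [-0.63  0.04  2.38] w 0.0004 j [-0.    0.71 -0.16  1.91  0.21  0.53  1.77]
[0.04,-0.24,0.02,-0.04,0.04,0.71,0],
[0.06,-0.49,0.02,-0.03,0.04,1.43,0],
[0.10,-0.74,0.02,-0.03,0.04,2.15,0],
[0.15,-0.98,0.02,-0.03,0.04,2.87,0],
[0.22,-1.23,0.03,-0.03,0.04,3.59,0],
[0.31,-1.46,0.03,-0.03,0.04,4.31,0],
```

```bash
python3 -m crank '[[[0.02,-0.12,0.02,0,0,0.36,0],[0.04,-0.24,0.02,0,0,0.71,0],[0.05,-0.37,0.02,0,0,1.07,0],[0.06,-0.49,0.02,0,0,1.43,0],[0.08,-0.62,0.02,0,0,1.8,0],[0.1,-0.74,0.02,0,0,2.15,0]]]'; python3 go.py 4.2,.25 4.0,.25 3.8,.25 3.6,.25
```

```text
t: 5.32
ee_pos: [0.5614, 0.0101, 0.2501]
ee_rot: [0.002, -0.158, 0.987, -0.001]
contact_force: [-0.9, 1.9, 2.9]
grip_width: 0.0006
t 5.32 pos [0.5614 0.0101 0.2501] F [-0.95  1.9   2.87] w 0.0006 j [ 0.01  0.72 -0.12  1.89  0.15  0.53  1.67]
[0.01,-0.23,0.00,-0.03,0.05,0.68,0],
[0.03,-0.48,0.01,-0.03,0.05,1.40,0],
[0.07,-0.73,0.01,-0.02,0.05,2.12,0],
[0.12,-0.98,0.01,-0.02,0.05,2.84,0],
```

Tracking is good; 2.9 N, 4 mm down.

```bash
python3 -m crank '[[[0.01,-0.12,0.01,0,0,0.34,0],[0.01,-0.23,0.01,0,0,0.68,0],[0.02,-0.36,0.01,0,0,1.04,0],[0.03,-0.48,0.01,0,0,1.4,0],[0.05,-0.61,0.01,0,0,1.76,0],[0.07,-0.73,0.01,0,0,2.12,0],[0.09,-0.86,0.01,0,0,2.48,0],[0.12,-0.98,0.01,0,0,2.84,0]]]'; python3 go.py 3.4,.25 3.2,.25 3,.25 2.8,.25
```

```text
t: 5.98
ee_pos: [0.5673, -0.0194, 0.2499]
ee_rot: [0.002, -0.033, 0.999, -0.001]
contact_force: [0.8, 1.8, 2.4]
grip_width: 0.0005
t 5.98 pos [ 0.5673 -0.0194  0.2499] F [0.77 1.8  2.37] w 0.0005 j [ 0.02  0.72 -0.06  1.88  0.08  0.54  1.55]
[0.01,-0.24,-0.00,-0.02,0.05,0.68,0],
[0.04,-0.49,-0.00,-0.01,0.06,1.40,0],
[0.08,-0.73,-0.00,-0.01,0.06,2.12,0],
[0.13,-0.98,-0.00,-0.01,0.06,2.84,0],
```

```bash
python3 -m crank '[[[0,-0.12,0,0,0,0.34,0],[0.01,-0.24,0,0,0,0.68,0],[0.02,-0.36,0,0,0,1.04,0],[0.04,-0.49,0,0,0,1.4,0],[0.06,-0.61,0,0,0,1.76,0],[0.08,-0.73,0,0,0,2.12,0],[0.1,-0.86,0,0,0,2.48,0],[0.13,-0.98,0,0,0,2.84,0]]]'; python3 go.py 2.6,.25 2.4,.25 2.2,.25 2.0,.25
```

```text
t: 6.65
ee_pos: [0.5654, -0.0494, 0.25]
ee_rot: [0.003, 0.093, 0.996, -0.0]
contact_force: [0.6, 2.1, 2.6]
grip_width: 0.0002
t 6.65 pos [ 0.5654 -0.0494  0.25  ] F [0.58 2.14 2.62] w 0.0002 j [ 0.04  0.72  0.    1.88 -0.    0.53  1.42]
[0.01,-0.24,-0.00,-0.00,0.06,0.68,0],
[0.03,-0.49,-0.00,0.00,0.06,1.40,0],
[0.07,-0.73,-0.00,0.00,0.06,2.12,0],
[0.12,-0.98,-0.00,0.00,0.06,2.84,0],
```

```bash
python3 -m crank '[[[0,-0.12,0,0,0,0.34,0],[0.01,-0.24,0,0,0,0.68,0],[0.02,-0.36,0,0,0,1.04,0],[0.03,-0.49,0,0,0,1.4,0],[0.05,-0.61,0,0,0,1.76,0],[0.07,-0.73,0,0,0,2.12,0],[0.09,-0.86,0,0,0,2.48,0],[0.12,-0.98,0,0,0,2.84,0]]]'; python3 go.py 1.8,.25 1.6,.25 1.4,.25 1.2,.25 1,.25
```

```text
t: 7.32
ee_pos: [0.5563, -0.0781, 0.25]
ee_rot: [0.003, 0.216, 0.976, -0.0]
contact_force: [-0.6, 1.6, 2.7]
grip_width: 0.0003
t 7.32 pos [ 0.5563 -0.0781  0.25  ] F [-0.61  1.6   2.65] w 0.0003 j [ 0.05  0.72  0.06  1.9  -0.08  0.52  1.3 ]
[0.01,-0.24,-0.00,0.01,0.06,0.68,0],
[0.04,-0.49,-0.00,0.01,0.06,1.40,0],
[0.07,-0.73,-0.00,0.02,0.06,2.12,0],
[0.13,-0.98,-0.00,0.02,0.06,2.84,0],
[0.20,-1.22,-0.00,0.02,0.06,3.55,0],
```

```bash
python3 -m crank '[[[0,-0.12,0,0,0,0.34,0],[0.01,-0.24,0,0,0,0.68,0],[0.02,-0.36,0,0,0,1.04,0],[0.04,-0.49,0,0,0,1.4,0],[0.07,-0.73,0,0,0,2.12,0],[0.1,-0.86,0,0,0,2.48,0],[0.13,-0.98,0,0,0,2.84,0],[0.16,-1.1,0,0,0,3.2,0]]]'; python3 go.py 1,.25 0.9,.25 0.9,.254
python3 - <<'E'
from h import *
o=[]
for n,(y,x) in {"top":(150,255),"side":(170,240)}.items():
    f=r.grab_frame(n);o.append(cv2.resize(f["pixels"][y:y+110,x:x+110,::-1],(400,400),interpolation=2))
cv2.imwrite("pics/c2.png",np.hstack(o))
E
```

```text
t: 7.98
ee_pos: [0.5379, -0.1062, 0.25]
ee_rot: [0.003, 0.351, 0.936, 0.0]
contact_force: [0.9, 1.1, 2.8]
grip_width: 0.0007
t 7.98 pos [ 0.5379 -0.1062  0.25  ] F [0.94 1.14 2.78] w 0.0007 j [ 0.06  0.71  0.13  1.94 -0.17  0.5   1.16]
[0.01,-0.12,-0.00,0.03,0.06,0.33,0],
[0.01,-0.24,-0.00,0.03,0.06,0.68,0],
[0.01,-0.24,-0.13,0.03,0.06,0.68,0],
```

View pics/c2.png

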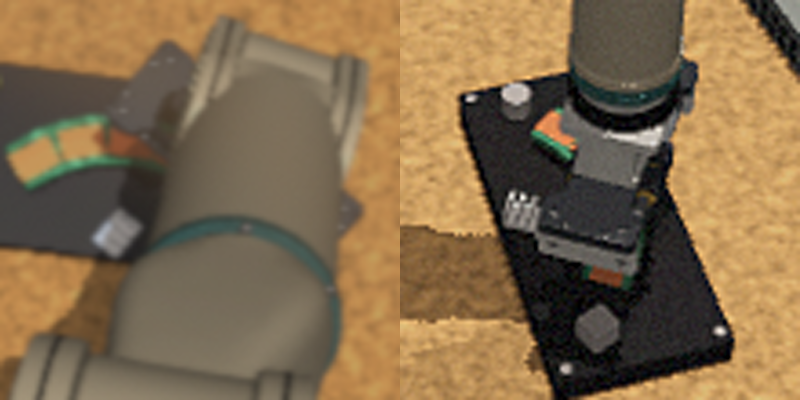

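The view is mostly hidden by the gripper, but pad1 (about (605,275) in the crop) and the blocks look undisturbed. I'll finish the last few mm, then lift.

```bash
python3 -m crank '[[[0,-0.07,0,0,0,0.2,0],[0.01,-0.13,0,0,0,0.36,0],[0.01,-0.16,0,0,0,0.4,0],[0.01,-0.16,0,0,0,0.4,0]]]' && python3 -m crank '[[[0,0,-0.3,0,0,0,0],[0,0,-0.8,0,0,0,0],[0,0,-1.6,0,0,0,0],[0,0,-2.4,0,0,0,0],[0,0,-3.2,0,0,0,0],[0,0,-4,0,0,0,0],[0,0,-4,0,0,0,0],[0,0,-4,0,0,0,0]]]'; python3 go.py 1,.37
```

```text
t: 8.42
ee_pos: [0.534, -0.1102, 0.2499]
ee_rot: [0.002, 0.367, 0.93, -0.0]
contact_force: [0.6, -0.6, 2.5]
grip_width: 0.0003
t: 9.08
ee_pos: [0.5333, -0.1101, 0.3712]
ee_rot: [0.003, 0.367, 0.93, -0.0]
contact_force: [-0.3, 0.4, -0.3]
grip_width: 0.0003
t 9.08 pos [ 0.5333 -0.1101  0.3712] F [-0.32  0.43 -0.29] w 0.0003 j [ 0.02  0.52  0.19  1.86 -0.14  0.77  1.11]
[-0.02,0.08,0.04,0.02,0.07,-0.07,0],
```

```bash
python3 -m crank '[[[0,0,-1,0,0,0,0],[0,0,-1,0,0,0,0],[0,0,-1,0,0,0,0]]]' >/dev/null
python3 - <<'E'
from h import *
f=r.grab_frame("side");o=[cv2.resize(i[170:280,240:350],(400,400),interpolation=2) for i in (cv2.imread("pics/side0.png"),f["pixels"][:,:,::-1])]
cv2.imwrite("pics/c3.png",np.hstack(o))
for l in("round_block","square_block","heatsink","standoff","spool","jar","fan"):
    d=r.pinpoint(f,l);print(l,[(round(e["confidence"],2),np.round(e["location"],1).tolist()) for e in d[:2]])
E
```

```text
round_block [(0.53, [324.5, 390.7]), (0.47, [274.9, 203.9])]
square_block [(0.48, [295.0, 257.8])]
heatsink [(0.62, [272.4, 226.9]), (0.16, [293.5, 209.4])]
standoff []
spool [(0.74, [385.4, 349.5])]
jar [(0.65, [267.0, 130.5])]
fan [(0.97, [324.2, 390.4])]
```

View pics/c3.png

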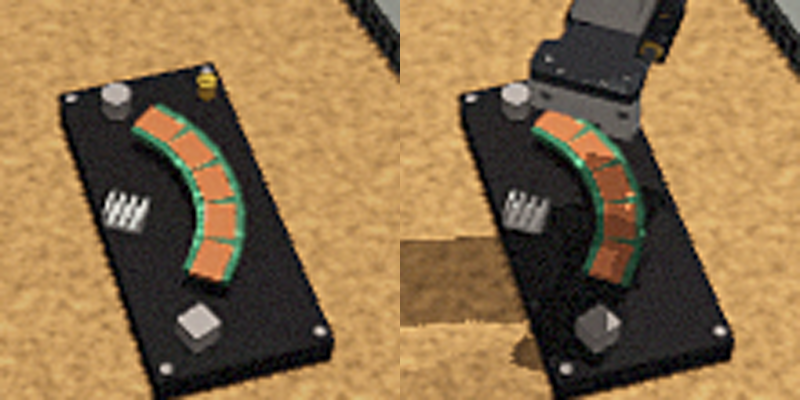

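The before and after views match. The blocks, at (115,97) and (198,325) in the crop, and the heat sink haven't moved. The standoff is hidden behind the gripper, which never went near it. The board is back up, so I'm handing in.

```bash
python3 -c "
from plant import r
print(r.sign_off(), r.observe()['contact_force'])"
```

```text
the job is handed in; nothing more can be done
the job is handed in; nothing more can be done
```

The stroke is done and handed in. With the gripper closed, the fingertips came down on pad5, at the round-block end. They followed the arc over pads 4, 3 and 2 to the centre of pad1, at the square-block end, and lifted off only there.

- **Touch:** the vertical force read 2.4 to 2.9 N at every check during the stroke, with the board about 4 mm down by tool height. There was no sign of lost contact or hard pressing.
- **Time:** the arm was clear of the strip at about 9 s, against the 37 s limit.
- **Scene afterwards:** in the last side picture the board is back up. The two blocks and the heat sink are where they started, and the jar, spool and fan were found within about 3 pixels of their first positions.
- **Not confirmed:** the standoff was hidden behind the raised gripper in that picture, and I did not recheck the screwdriver. The arm was never brought near either one.
- **Disagreements:** in that last picture the network's first guess for the round block was actually the fan, and its second guess was the right spot. The two cameras' fits of the strip differed by about 2 mm, so I used a position between them.
- **After hand-in:** my final force reading was refused. The last one before that, after lifting off, was about zero.

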